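# Put the lidded porcelain crucible on the balance, gently

### The job

Pluck the crucible that has a lid out of the sloped rack, stand it upright near the middle of the balance pan for weighing, and let go. The porcelain is thin: grip it with no more than about 30 N, set it down upright on the pan instead of dropping it, and do not push the pan down hard (under 5 N). Leave the two open crucibles in their pockets and everything else where it is.

Things in the scene. Friction and masses are not known exactly. Their poses are not given: they have to be found in the camera images.
- crucible: the porcelain crucible with a lid: white, round, 10 ml, 39 mm tall with the small knob on the lid; 22 mm across at the foot; the lid's upright skirt, 31 mm across, is the widest place, 22 to 30 mm above the foot. 17 to 28 g, fragile. Origin: centre of its underside; z up its axis (at the start square to the rack's sloped plate)
- open_a: an open white porcelain crucible without lid, 27 mm tall, 30 mm across the mouth, loose in another pocket of the rack, to be left there. Origin: centre of its underside, z up its axis
- open_b: an open white porcelain crucible without lid, 27 mm tall, 30 mm across the mouth, loose in another pocket of the rack, to be left there. Origin: centre of its underside, z up its axis
- rack: aluminium plate (66 mm up the slope, 196 wide, 16 thick) on a low fixed stand; its top slopes 30 deg, looking to the rack's own -x and up. Origin: on the worktop under the stand, z up; middle of the plate's top is 20 mm along x, 75 mm up. Three pockets in a row at y = -64, 0, 64 mm, 26 mm wide, 10 mm deep; crucibles stand loosely in them, 29 mm of the lidded one sticking out
- balance: small white bench balance, 150 mm long in x, 130 mm wide in y, body 46 mm tall, fixed; display and two keys at its own -x end, round pan toward +x. Origin: middle of its footprint on the worktop, z up
- pan_top (a point): centre of the upper face of the balance's flat round steel pan, 90 mm across, 61 mm above the worktop, 20 mm along x from the balance's origin; z up
- pan (a joint): how far the sprung pan is pressed down, m; about 0 at rest, 1.5 N per mm, end stop at 7 mm
- beaker: clear plastic beaker, 61 mm across, 70 mm tall, standing upright on the worktop beyond the work; bystander. Origin: centre of its underside
- timer: pale wedge-shaped lab timer, 42x66x32 mm, on the worktop; bystander. Origin: centre of its underside
- tweezers: pale slim forceps, 135 mm long, 16 mm wide, 9 mm high, lying on the worktop; bystander. Origin: centre of its underside

How it is judged:
On the way, in this order (a step that is already met when the one before it is completed fails the run):
1. the lidded crucible is plucked clear of the rack in the fingers (contact force between the fingers and crucible above 1 N and distance of crucible from where it was at the start of the episode above 0.03 m and contact force between rack and crucible below 0.01 N), for 0.1 s.
2. still held, it is brought upright to within 8 mm of the pan, over its middle: set down, not dropped (contact force between the fingers and crucible above 1 N and z of crucible in the frame of pan_top below 0.008 m and horizontal distance between crucible and pan_top below 0.025 m and angle between crucible's own z axis and vertical below 0.25 rad), for 0.05 s.
At the end, for the whole second after the job is handed in: The lidded crucible stands upright (within 6 degrees), at rest, on the balance pan, its axis within 25 mm of the pan's centre; the two open crucibles are within 15 mm of where they were in the rack (horizontal distance between crucible and pan_top below 0.025 m and z of crucible in the frame of pan_top between -0.004 and 0.004 m and angle between crucible's own z axis and vertical below 0.1 rad and linear speed of crucible below 0.02 m/s and distance of each of open_a, open_b from where it was at the start of the episode below 0.015 m); the robot touches nothing.
It fails at once if the lidded crucible is squeezed or pressed too hard (the forces on it, both fingers together, add up to more than 80 N: a grip of 40 N) (contact force between anything else and crucible above 80 N).
It fails at once if the pan is pushed down more than 4 mm (about 6 N) (value of joint pan above 0.004 m).
It fails at once if an open crucible is knocked out of its pocket (distance of any of open_a, open_b from where it was at the start of the episode above 0.015 m).
It fails at once if the beaker, the timer or the tweezers are moved by more than 20 mm (distance of any of beaker, timer, tweezers from where it was at the start of the episode above 0.02 m).
It also fails if it takes over 51 s, if anything falls off the work surface, if the arm or the gripper's body presses on something with over 40 N, if the wrist force passes 120 N, or if a joint passes its speed limit or range.

### The arm

A 6-joint arm with a two-finger parallel gripper is mounted at the origin on a cart in front of the work surface, level with it; the furniture and walls round the work are solid. World frame = base frame: x ahead of the robot, y to its left, z up, the work surface at z = 0. Lengths are in m, angles in rad, forces in N, time in s.
With the tool pointing down it reaches from about 0.375 to 0.925 m from the base axis. Payload 5.7 kg.
Tool frame: the origin (TCP) lies between the finger pads; the fingertips stand 22 mm ahead of it and the grasp point (between the pads) lies 3 mm ahead of it; z points along the fingers, y is the line along which they close (so a half turn about z gives the same grasp; the last joint's range is limited). The gripper opens to 85 mm and grips with 20 to 120 N. Pads are 22 mm wide; open, the fingers measure 114 mm over their backs; the gripper's body (76 mm by 85 mm) begins 54 mm behind the grasp point. The pads swing forward as they close: fully open they stand 13 mm farther back than shut.
Start: joints at [1.195, 0.359, 1.51, -0, 1.272, -0.115], TCP at [0.155, 0.58, 0.253] pointing down, gripper open.
Joint ranges: [-2.97, 2.97], [-1.01, 2.36], [0.21, 2.38], [-0.96, 4.11], [0.2, 2.71], [-2.98, 2.98]. Speed limits (rad/s): [2.39, 2.39, 3.14, 3.14, 3.14, 3.14].

### API

Orientations are given as a rotation vector (axis times angle).
In Python, from bench import ctrl, cams gives the robot as it stands (ctrl), with the cameras (cams). Calls block until the motion is done:
- ctrl.move_pose(position, orientation): joint-space move of the TCP to a pose.
- ctrl.move_linear(position, rot=None, max_speed=0.15): straight line of the TCP; rot=None keeps the orientation; max_speed is the mean speed in m/s.
- ctrl.movej(angles): joint-space move.
- ctrl.open() and ctrl.clamp(newtons=None): open the fingers fully, or close them until they stop; newtons is the grip in N (None keeps the last).
- ctrl.pause(seconds).
- ctrl.ik(position, orientation): joint angles nearest the present ones, or None.
- ctrl.get_obs(): the state.
- cams.read_camera(name): name is "scene" or "top"; returns a dict with "color" (480x640x3 uint8, red, green, blue), "fx", "fy", "cx", "cy" (pixels), "rvec" (rotation vector, rad) and "tvec" (3), from world to camera coordinates, as OpenCV has them. Camera axes: x right, y down, z forward; pixel columns grow to the right and rows downward; lengths in m; the calibration is good to about 2 mm. A picture is of the moment at which its call begins. There is no depth.
A pose or a line that the arm cannot do raises ctrl.PlanningError and nothing moves.
- ctrl.job_done(): hands the job in; it is judged then, once.
The state is a dict: "time": time; "qpos": joint angles; "qd": joint speeds; "joint_efforts": joint torques, N m; "eef_pos": TCP position; "tool_rot": TCP orientation; "force": force on the tool from outside, world axes, zero at the start; "torque": the same for the moment, N m; "grip_width": finger opening in m; "finger_force": force on a finger pad.
Only numpy, scipy, OpenCV 4.12 (cv2) and the standard library are available. Lean on these libraries where they do the work, as an engineer would, in place of code of your own. Each camera call takes 0.05 s, during which the arm holds its last target. There are 200 camera calls.

## Working session

There is one attempt and no reset: what is moved stays moved. The work goes in short steps, each a Python script; the robot and the scene stay as the last script left them, time stands still between calls to the robot, and variables do not carry over. Pictures are saved under pics/ and viewed, at most 10 in all, crops included, and the job is handed in when it is done.

```bash
mkdir -p pics
python3 - <<'E'
from bench import ctrl, cams
import cv2,pickle
d={}
for n in("scene","top"):
    c=cams.read_camera(n);d[n]=c
    cv2.imwrite(f"pics/{n}0.png",c["color"][:,:,::-1])
    print(n,{k:v for k,v in c.items() if k!="color"})
pickle.dump(d,open("c0.pkl","wb"))
o=ctrl.get_obs();print(o)
E
```

```text
scene {'fx': 475.0101349577282, 'fy': 475.0101349577282, 'cx': 324.6207368343642, 'cy': 243.08237273703023, 'rvec': array([ 1.82252243, -0.98549603,  0.59101993]), 'tvec': array([-0.22408181,  0.30377361,  0.71829216])}
top {'fx': 461.9916710596543, 'fy': 461.9916710596543, 'cx': 329.84845254427717, 'cy': 242.6713657801759, 'rvec': array([ 2.02582868, -2.18062579,  0.2422786 ]), 'tvec': array([0.12179518, 0.53768607, 0.82072222])}
{'time': 0.1, 'qpos': array([ 1.19489458e+00,  3.59444879e-01,  1.51133452e+00, -2.42992035e-05,
        1.27252085e+00, -1.15091793e-01]), 'qd': array([ 0.00095321, -0.00022285, -0.00054461, -0.00035619,  0.00106661,
        0.00404291]), 'joint_efforts': array([-9.50088793e-05, -5.28651381e+01, -2.79351908e+01, -4.42629289e-04,
        5.19941852e-03, -2.98166334e-06]), 'eef_pos': array([0.15451084, 0.57915456, 0.25252661]), 'tool_rot': array([-4.08456843e-01, -3.11452961e+00,  2.61038946e-03]), 'force': array([-0.89374121,  0.25966947, -0.04880745]), 'torque': array([0.05415727, 0.01593268, 0.0245553 ]), 'finger_force': 0.0, 'grip_width': 0.08557517037082396}
```

View pics/scene0.png

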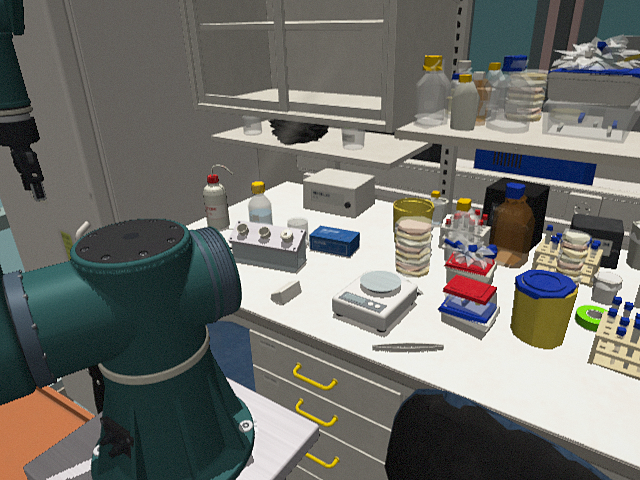

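View pics/top0.png

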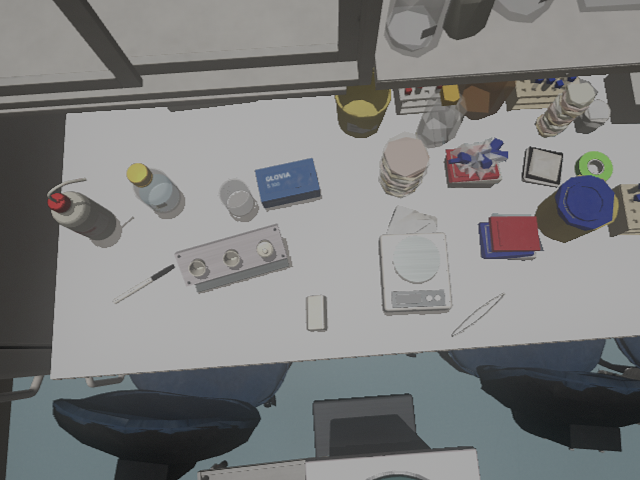

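The scene view shows the rack near (268,247) and the balance at (375,300). In the top view the rack is at (232,257), with the lidded crucible at its right end (265,249), and the pan is at (417,259). I'll enlarge both.

Run:
```python
import cv2,pickle,numpy as np
d=pickle.load(open("c0.pkl","rb"))
def crop(n,x,y,w=100,h=75,s=4):
    im=d[n]["color"][y:y+h,x:x+w,::-1]
    im=cv2.resize(im,None,fx=s,fy=s,interpolation=cv2.INTER_CUBIC)
    for i in range(0,w,20):cv2.putText(im,str(x+i),(i*s,10),0,.35,(0,0,255),1);cv2.line(im,(i*s,12),(i*s,18),(0,0,255),1)
    for i in range(0,h,15):cv2.putText(im,str(y+i),(0,i*s+4),0,.35,(0,0,255),1)
    return im
cv2.imwrite("pics/crops.png",np.vstack([np.hstack([crop("scene",222,207),crop("top",195,215)]),np.hstack([crop("scene",325,265),crop("top",372,230,100,75)])]))
cv2.imwrite("pics/crops2.png",np.hstack([crop("scene",260,210,50,70,8),crop("top",240,225,50,70,8)]))
```

```text
(no output)
```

View pics/crops.png

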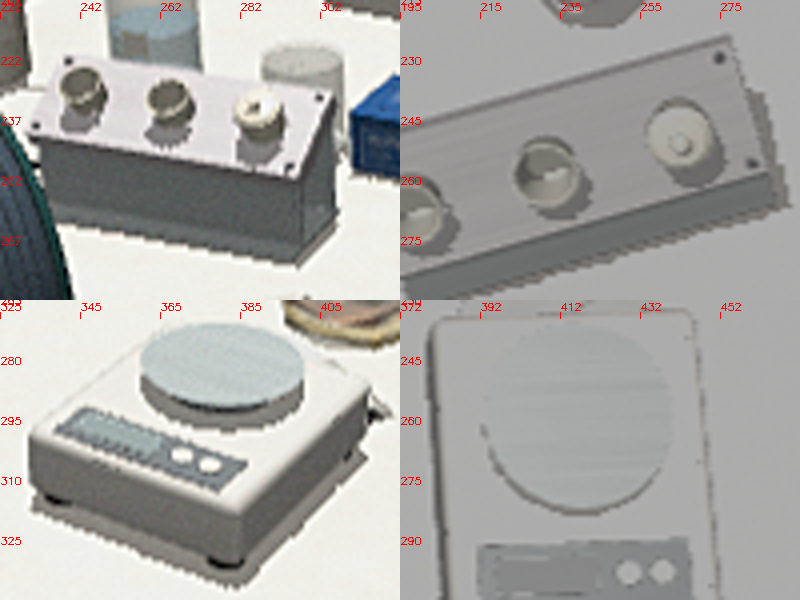

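View pics/crops2.png

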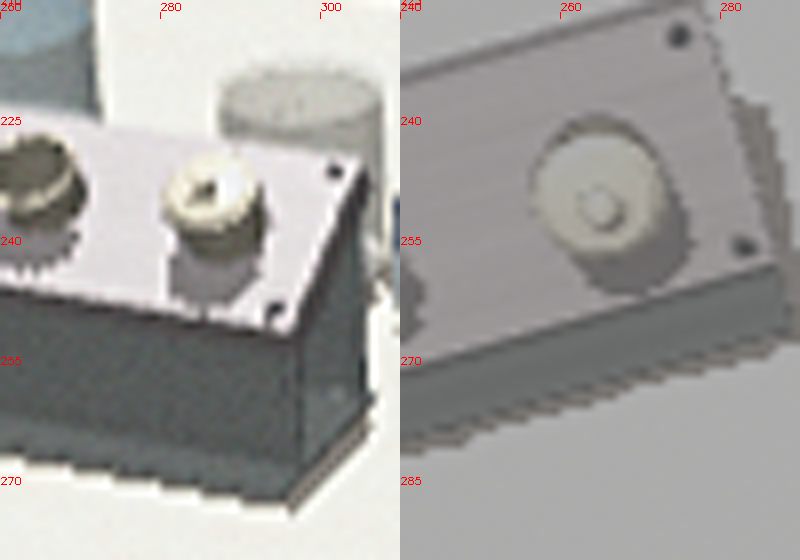

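```bash
cat > meas.py <<'E'
import cv2,pickle,numpy as np
from scipy.optimize import least_squares
d=pickle.load(open("c0.pkl","rb"))
def K(c):return np.array([[c["fx"],0,c["cx"]],[0,c["fy"],c["cy"]],[0,0,1.]])
def proj(n,X):c=d[n];return cv2.projectPoints(np.atleast_2d(X).astype(float),c["rvec"],c["tvec"],K(c),None)[0][:,0]
def tri(s,t):
    P=[K(d[n])@np.c_[cv2.Rodrigues(d[n]["rvec"])[0],d[n]["tvec"]] for n in("scene","top")]
    X=cv2.triangulatePoints(P[0],P[1],np.array(s,float),np.array(t,float))[:,0];X=X[:3]/X[3]
    return X,np.abs(proj("scene",X)[0]-s).max(),np.abs(proj("top",X)[0]-t).max()
E
python3 - <<'E'
from meas import *
np.set_printoptions(precision=4,suppress=True)
pts=dict(cfr=((305.6,230.4),(278,224.3)),cnr=((296.5,251.6),(287.1,257.75)),sfr=((301.9,231.4),(274.9,229.5)),snr=((294.6,248.5),(282.9,255.75)),knob=((286.3,233.5),(265,251)),pan=((380.4,281.5),(416.4,259.75)))
for k,(s,t) in pts.items():print(k,*tri(s,t))
S={(1,-1):(305.6,230.4),(-1,-1):(296.5,251.6),(1,1):(237.5,221.5),(-1,1):(230.75,241.25)}
T={(1,-1):(278,224.3),(-1,-1):(287.1,257.75)}
c,s_=np.cos(np.pi/6),np.sin(np.pi/6)
def R(p):
    x,y,a=p;A=np.array([[np.cos(a),-np.sin(a),0],[np.sin(a),np.cos(a),0],[0,0,1]]);return A,np.array([x,y,0])
def W(p,v):A,o=R(p);return A@np.array(v)+o
def corner(k):return [.02+k[0]*.033*c,k[1]*.098,.075+k[0]*.033*s_]
def f(p):return np.concatenate([proj(n,W(p,corner(k)))[0]-v for n,D in(("scene",S),("top",T)) for k,v in D.items()])
r=least_squares(f,[.6,.4,.2]);p=r.x;print("rack",p,r.fun.round(1))
n=np.array([-s_,0,c])
for y in(-.064,0,.064):
    base=np.array([.02,y,.075])-.010*n
    print(y,"foot",W(p,base),"knob",W(p,base+.039*n),proj("scene",W(p,base+.039*n)),proj("top",W(p,base+.039*n)))
print("dir n",R(p)[0]@n)
E
```

```text
cfr [0.5807 0.1763 0.0892] 0.11981102088350326 0.12478582448665065
cnr [0.5231 0.1647 0.0569] 0.23389730298811173 0.22899373580128213
sfr [0.5717 0.1821 0.0884] 0.12118930151791574 0.12563658462272542
snr [0.5263 0.1723 0.0621] 0.10649739873593944 0.10498447726132554
knob [0.5316 0.201  0.0938] 0.402032254240396 0.4096927901511549
pan [ 0.5005 -0.0793  0.059 ] 0.0573932537751034 0.05305232496039025
rack [0.5106 0.2605 0.2178] [ 0.1 -0.6  0.4 -0.4  0.7 -1.4 -2.7 -1.2  0.3  0.5  1.1 -0.6]
-0.064 foot [0.5488 0.2034 0.0663] knob [0.5298 0.1992 0.1001] [[285.8785 231.6213]] [[265.951  250.7579]]
0 foot [0.535  0.2659 0.0663] knob [0.516  0.2617 0.1001] [[262.844  228.2302]] [[231.7125 260.7318]]
0.064 foot [0.5212 0.3284 0.0663] knob [0.5021 0.3242 0.1001] [[240.6332 224.9604]] [[197.1543 270.7987]]
dir n [-0.4882 -0.108   0.866 ]
```

Run:
```python
from meas import *
np.set_printoptions(precision=4,suppress=True)
c,s_=np.cos(np.pi/6),np.sin(np.pi/6)
def Rz(a):return np.array([[np.cos(a),-np.sin(a),0],[np.sin(a),np.cos(a),0],[0,0,1]])
def W(p,v):return Rz(p[2])@np.array(v)+[p[0],p[1],p[3]]
def corner(i,j):return [.02+i*.033*c,j*.098,.075+i*.033*s_]
obs=[("scene",1,-1,305.6,230.4),("scene",-1,-1,296.5,251.6),("scene",1,1,237.5,221.5),("top",1,-1,278,224.3),("top",-1,-1,287.1,257.75),("top",1,1,176,256.5),("top",-1,1,188,284)]
# refine left top corners visually uncertain: low weight
w=[1,1,1,1,1,.4,.4]
for freez in(0,1):
    f=lambda p:np.concatenate([k*(proj(n,W(np.r_[p[:3],p[3]*freez],corner(i,j)))[0]-[u,v]) for k,(n,i,j,u,v) in zip(w,obs)])
    r=least_squares(f,[.6,.4,.2,0],loss="soft_l1");p=r.x*[1,1,1,freez];print("rack",p,r.fun.round(1))
    A=Rz(p[2]);n=A@[-s_,0,c];u=A@[c,0,s_];v=A@[0,1,0]
    foot=W(p,np.array([.02,-.064,.075])-.01*np.array([-s_,0,c]))
    th=np.linspace(0,2*np.pi,60)
    def bb(cam,foot):
        X=np.vstack([foot+h*n+.0155*(np.outer(np.cos(th),u)+np.outer(np.sin(th),v)) for h in(.022,.030)])
        q=proj(cam,X);return np.r_[q.min(0),q.max(0)]
    def g(F):
        a=bb("scene",F);b=bb("top",F)
        return np.r_[a[:3]-[280.4,228.75,292.9],b-[256.25,239,273.7,257.25]]
    print("foot model",foot,g(foot).round(1))
    r=least_squares(g,foot);print("foot fit",r.x,r.fun.round(1),"offset u,v,n mm",1e3*np.array([u,v,n])@(r.x-foot))
    g2=lambda o:g(foot+u*o[0]+v*o[1]);r=least_squares(g2,[0,0]);print("inplane mm",r.x*1e3,r.fun.round(1),foot+u*r.x[0]+v*r.x[1])
```

```text
rack [0.5097 0.2609 0.223  0.    ] [-0.3 -0.6  0.1 -0.4  0.1 -1.2 -0.1  0.8  0.8 -0.4 -0.5 -0.5 -0.3  1.4]
foot model [0.5482 0.204  0.0663] [0.1 0.  0.5 0.8 1.3 0.4 0.5]
foot fit [0.5499 0.2054 0.0658] [ 0.1 -0.1  0.5  0.1  0.6 -0.3 -0.3] offset u,v,n mm [ 1.3798  1.0513 -1.4359]
inplane mm [1.5875 0.8493] [ 0.  -0.5  0.4  0.1  0.7 -0.2 -0.2] [0.5494 0.2051 0.0671]
rack [ 0.5108  0.2617  0.2232 -0.0026] [-0.2  0.2  0.2  0.3  0.3 -0.5 -0.4  0.6  0.5 -0.6 -0.5 -0.6 -0.3  1.2]
foot model [0.5493 0.2048 0.0637] [0.2 0.8 0.6 0.6 1.1 0.2 0.2]
foot fit [0.5499 0.2054 0.0658] [ 0.1 -0.1  0.5  0.1  0.6 -0.3 -0.3] offset u,v,n mm [1.6392 0.532  1.4514]
inplane mm [1.43   0.7364] [ 0.1  0.3  0.5 -0.   0.5 -0.4 -0.4] [0.5504 0.2058 0.0644]
```

```bash
cat > geo.py <<'E'
import numpy as np
from scipy.spatial.transform import Rotation as R
a=.223;c,s=np.cos(np.pi/6),.5
def Z(v):return R.from_euler("z",a).apply(v)
n=Z([-s,0,c]);u=Z([c,0,s]);foot=np.array([.5495,.205,.066]);pan=np.array([.500,-.079,.061])
def rot(y,z,f=1):y=f*np.array(y);return R.from_matrix(np.c_[np.cross(y,z),y,z]).as_rotvec()
E
python3 - <<'E'
from bench import ctrl, cams
from geo import *
np.set_printoptions(precision=3,suppress=True)
print(ctrl.get_obs()["qpos"])
for f in(1,-1):
    print(f,ctrl.ik(foot+.117*n,rot(u,-n,f)),ctrl.ik(foot+.037*n,rot(u,-n,f)))
    for b in(-.15,.223):print(b,ctrl.ik(pan+[0,0,.1],rot([np.cos(b),np.sin(b),0],[0,0,-1.],f)))
E
```

```text
[ 1.195  0.359  1.511 -0.     1.273 -0.115]
1 [ 0.25   0.219  2.164 -0.059  0.235  0.081] None
-0.15 [-0.293  0.335  1.818 -0.     0.989 -0.143]
0.223 [-0.293  0.335  1.818  0.     0.989 -0.516]
-1 None None
-0.15 None
0.223 [-0.293  0.335  1.818  0.     0.989  2.625]
```

Run:
```python
from bench import ctrl, cams
from geo import *
np.set_printoptions(precision=2,suppress=True)
for f in(1,-1):
  for b in(-.4,-.3,-.2,-.15,.15,.2,.3,.4):
    z=R.from_rotvec(b*u).apply(-n)
    q=[ctrl.ik(foot+.037*n+h*-z,rot(u,z,f)) for h in(.09,.06,.03,0)]
    print(f,b,*[None if x is None else x[3:] for x in q])
```

```text
1 -0.4 None None None None
1 -0.3 [-0.92  0.59  1.19] None None None
1 -0.2 [-0.82  0.46  1.01] [-0.93  0.4   1.11] None None
1 -0.15 [-0.72  0.39  0.87] [-0.84  0.33  0.98] None None
1 0.15 [ 0.72  0.35 -0.84] [ 0.87  0.29 -0.98] [ 1.06  0.24 -1.16] [ 1.31  0.21 -1.4 ]
1 0.2 [ 0.85  0.42 -1.01] [ 0.99  0.36 -1.14] [ 1.15  0.31 -1.29] [ 1.35  0.28 -1.48]
1 0.3 [ 0.99  0.55 -1.24] [ 1.1   0.5  -1.33] [ 1.22  0.45 -1.44] [ 1.36  0.42 -1.56]
1 0.4 [ 1.04  0.69 -1.38] [ 1.13  0.64 -1.45] [ 1.23  0.59 -1.53] [ 1.34  0.56 -1.61]
-1 -0.4 None None None None
-1 -0.3 [-0.92  0.59 -1.96] None None None
-1 -0.2 [-0.82  0.46 -2.14] [-0.93  0.4  -2.04] None None
-1 -0.15 [-0.72  0.39 -2.27] [-0.84  0.33 -2.16] None None
-1 0.15 [0.72 0.35 2.3 ] [0.87 0.29 2.17] [1.06 0.24 1.98] [1.31 0.21 1.74]
-1 0.2 [0.85 0.42 2.13] [0.99 0.36 2.  ] [1.15 0.31 1.85] [1.35 0.28 1.66]
-1 0.3 [0.99 0.55 1.9 ] [1.1  0.5  1.81] [1.22 0.45 1.7 ] [1.36 0.42 1.58]
-1 0.4 [1.04 0.69 1.77] [1.13 0.64 1.69] [1.23 0.59 1.61] [1.34 0.56 1.53]
```

```bash
cat >> geo.py <<'E'
b=.2;zt=R.from_rotvec(b*u).apply(-n);rg=rot(u,zt);G=foot+.026*n-.012*zt
def place(beta,h,xy=None):
    up=np.array([np.cos(beta),np.sin(beta),0]);z=R.from_rotvec(b*up).apply([0,0,-1.])
    p=pan.copy() if xy is None else np.r_[xy,pan[2]]
    return p+[0,0,.026+h]-.012*z,rot(up,z)
E
python3 - <<'E'
from bench import ctrl, cams
from geo import *
import cv2,pickle
np.set_printoptions(precision=3,suppress=True)
for be in(-.6,-.3,0,.3):print(be,ctrl.ik(*place(be,.08)),ctrl.ik(*place(be,0)))
ctrl.open()
ctrl.move_pose(G-.09*zt,rg)
ctrl.move_linear(G-.03*zt,max_speed=.08)
d={}
for k in("scene","top"):d[k]=cams.read_camera(k)
pickle.dump(d,open("c1.pkl","wb"))
A=d["scene"]["color"][195:270,225:325,::-1];B=d["top"]["color"][205:280,210:310,::-1]
cv2.imwrite("pics/hov.png",np.hstack([cv2.resize(x,None,fx=4,fy=4,interpolation=2) for x in(A,B)]))
o=ctrl.get_obs();print(o["time"],o["eef_pos"],G-.03*zt,o["force"],o["qpos"])
E
```

```text
-0.6 [-0.437  0.286  1.861  0.239  0.975  0.03 ] [-0.437  0.411  1.937  0.282  0.781 -0.037]
-0.3 [-0.437  0.313  1.817  0.229  1.05  -0.256] [-0.437  0.434  1.891  0.262  0.862 -0.313]
0 [-0.426  0.341  1.772  0.202  1.12  -0.522] [-0.426  0.456  1.844  0.226  0.937 -0.569]
0.3 [-0.404  0.366  1.731  0.165  1.18  -0.777] [-0.404  0.477  1.801  0.181  1.002 -0.812]
3.25 [0.519 0.189 0.125] [0.519 0.189 0.124] [-1.18   0.804  0.056] [ 0.04   0.35   2.174  1.148  0.317 -1.295]
```

View pics/hov.png

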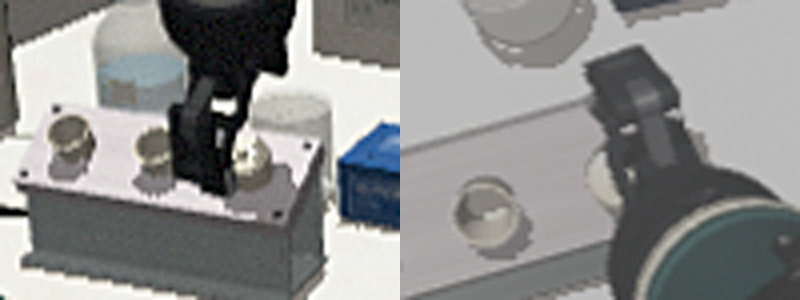

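The fingers straddle the crucible up and down the slope, at crop px (245,155), and clear the neighbour. I'll go in, grip at 20 N and lift.

Run:
```python
from bench import ctrl, cams
from geo import *
import cv2
np.set_printoptions(precision=3,suppress=True)
def st(t):o=ctrl.get_obs();print(t,o["time"],o["eef_pos"],o["force"],o["grip_width"],o["finger_force"])
st("0");ctrl.move_linear(G,max_speed=.04);st("in");print(G)
ctrl.clamp(20);st("clamp")
o=ctrl.get_obs()
if .026<o["grip_width"]<.036:
    ctrl.move_linear(G+.02*n,max_speed=.04);st("up")
    ctrl.move_linear(G+.07*n,max_speed=.1);st("up2")
A=cams.read_camera("scene")["color"][175:250,225:325,::-1];B=cams.read_camera("top")["color"][205:280,210:310,::-1]
cv2.imwrite("pics/lift.png",np.hstack([cv2.resize(x,None,fx=4,fy=4,interpolation=2) for x in(A,B)]))
```

```text
0 3.25 [0.519 0.189 0.125] [-1.18   0.804  0.056] 0.08494392055559244 0.0
in 4.15 [0.532 0.198 0.099] [-0.347 -0.04  -1.013] 0.08525658225499101 0.0
[0.532 0.198 0.099]
clamp 4.6917 [0.532 0.198 0.099] [-1.967 -1.856  4.86 ] 0.02970017124410751 19.467178881168365
up 5.3417 [0.522 0.196 0.116] [0.196 0.68  0.28 ] 0.029838836155387898 19.76978838443756
up2 5.9917 [0.498 0.191 0.159] [-0.265  0.712 -0.604] 0.029551299030269658 19.780409932136536
```

View pics/lift.png

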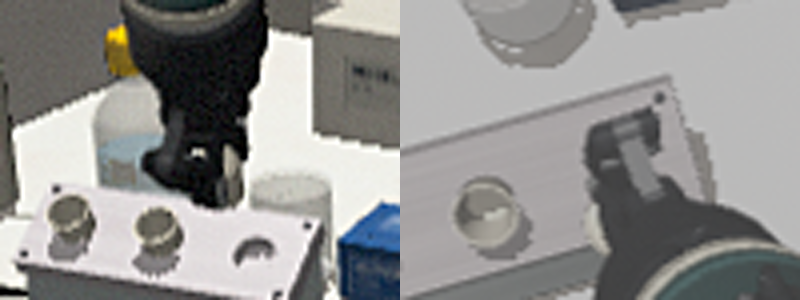

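The crucible is held at 29.7 mm and the pocket is empty. Next I'll turn it upright over the pan and look.

Run:
```python
from bench import ctrl, cams
from geo import *
import cv2,pickle
np.set_printoptions(precision=3,suppress=True)
ctrl.move_pose(*place(-.3,.08))
ctrl.move_linear(place(-.3,.02)[0],max_speed=.05);ctrl.pause(.3)
o=ctrl.get_obs();print(o["time"],o["eef_pos"],place(-.3,.02)[0],o["force"],o["grip_width"])
d={k:cams.read_camera(k) for k in("scene","top")};pickle.dump(d,open("c2.pkl","wb"))
A=d["scene"]["color"][235:310,335:435,::-1];B=d["top"]["color"][210:285,365:465,::-1]
cv2.imwrite("pics/pan.png",np.hstack([cv2.resize(A,None,fx=8,fy=8,interpolation=2)]))
```

```text
8.8 [ 0.499 -0.081  0.119] [ 0.499 -0.081  0.119] [-0.037  0.292  0.573] 0.029523145975247692
```

View pics/pan.png

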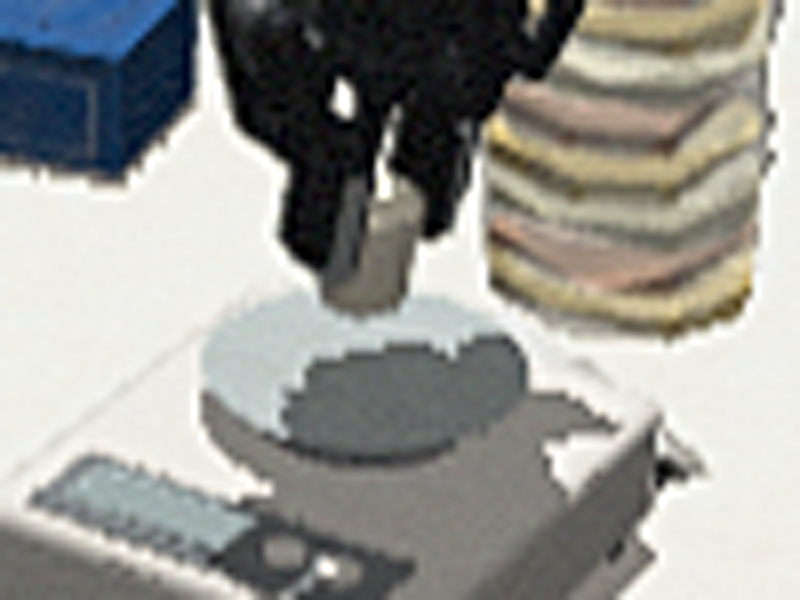

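```bash
python3 - <<'E'
import meas
from meas import *
from geo import pan
from scipy.spatial.transform import Rotation as R
meas.d=pickle.load(open("c2.pkl","rb"))
th=np.linspace(0,2*np.pi,90)
def ex(c,h,r,Q):
    X=Q.apply(np.c_[r*np.cos(th),r*np.sin(th),0*th+h])+c
    q=(proj("scene",X)-[335,235])*8;return q[:,0].min().round(),q[:,0].max().round(),q[:,1].min().round(),q[:,1].max().round()
for t in((0,0),(.1,0),(-.1,0),(0,.1),(0,-.1)):
    Q=R.from_rotvec([*t,0]);c=pan+[0,0,.02+.026]-Q.apply([0,0,.026])
    print(t,"foot",ex(c,0,.011,Q),"skirt",ex(c,.022,.0155,Q),ex(c,.030,.0155,Q))
E
python3 - <<'E'
import cv2,pickle
d=pickle.load(open("c2.pkl","rb"))
cv2.imwrite("pics/pan2.png",cv2.resize(d["scene"]["color"][252:282,368:398,::-1],None,fx=20,fy=20,interpolation=cv2.INTER_CUBIC))
E
```

```text
(0, 0) foot (np.float64(322.0), np.float64(405.0), np.float64(281.0), np.float64(322.0)) skirt (np.float64(307.0), np.float64(425.0), np.float64(201.0), np.float64(257.0)) (np.float64(307.0), np.float64(426.0), np.float64(175.0), np.float64(230.0))
(0.1, 0) foot (np.float64(313.0), np.float64(396.0), np.float64(276.0), np.float64(321.0)) skirt (np.float64(306.0), np.float64(423.0), np.float64(198.0), np.float64(259.0)) (np.float64(309.0), np.float64(427.0), np.float64(172.0), np.float64(233.0))
(-0.1, 0) foot (np.float64(330.0), np.float64(413.0), np.float64(285.0), np.float64(322.0)) skirt (np.float64(308.0), np.float64(426.0), np.float64(204.0), np.float64(255.0)) (np.float64(306.0), np.float64(425.0), np.float64(177.0), np.float64(227.0))
(0, 0.1) foot (np.float64(317.0), np.float64(400.0), np.float64(288.0), np.float64(322.0)) skirt (np.float64(306.0), np.float64(424.0), np.float64(206.0), np.float64(253.0)) (np.float64(308.0), np.float64(426.0), np.float64(178.0), np.float64(225.0))
(0, -0.1) foot (np.float64(326.0), np.float64(409.0), np.float64(274.0), np.float64(320.0)) skirt (np.float64(307.0), np.float64(426.0), np.float64(196.0), np.float64(260.0)) (np.float64(307.0), np.float64(425.0), np.float64(171.0), np.float64(235.0))
```

View pics/pan2.png

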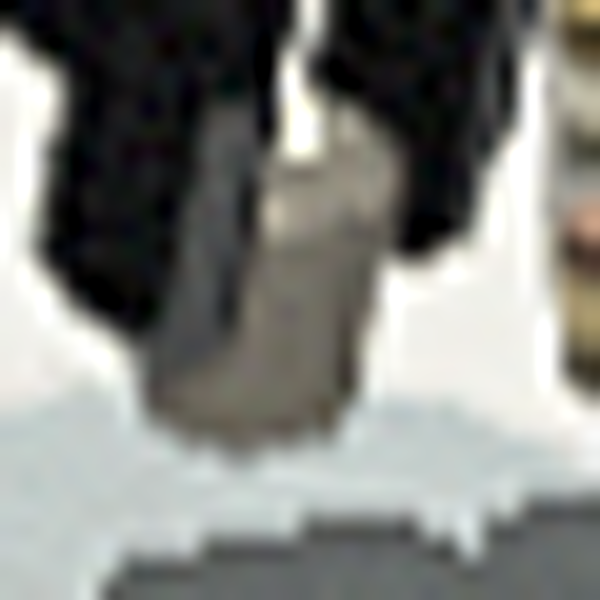

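The foot bottom sits about 1 px above the prediction (foot x 320–406, predicted 322–405), so the crucible is upright and centred. I'll lower it with force sensing.

Run:
```python
from bench import ctrl, cams
from geo import *
np.set_printoptions(precision=3,suppress=True)
def F():
    l=[]
    for _ in range(12):ctrl.pause(.02);l.append(ctrl.get_obs()["force"])
    return np.mean(l,0)
ctrl.move_linear(place(-.3,.006)[0],max_speed=.03);ctrl.pause(.3)
f0=F();h=.006;print(f0);ok=False
while h>-.0065:
    h-=.0007;ctrl.move_linear(place(-.3,h)[0],max_speed=.01);df=F()-f0
    print(round(h,4),df,ctrl.get_obs()["eef_pos"][2])
    if df[2]>1.0:ok=True;break
print(ok,ctrl.get_obs()["time"])
```

```text
[ 0.271 -0.11  -0.225]
0.0053 [-0.188  0.094 -0.073] 0.10406066103472245
0.0046 [-0.278 -0.06   0.214] 0.10336754845458511
0.0039 [ 0.054 -0.006  0.079] 0.10266765106048414
0.0032 [-0.389 -0.029 -0.09 ] 0.10196324636911397
0.0025 [-0.434  0.282 -0.128] 0.10126313916919678
0.0018 [-0.415  0.256  0.069] 0.1005755306057405
0.0011 [-0.299 -0.124  0.437] 0.09986070024398397
0.0004 [-0.252 -0.226  0.341] 0.09917014559862508
-0.0003 [-0.049 -0.162 -0.15 ] 0.09848719406130871
-0.001 [-0.305 -0.259  1.39 ] 0.09779422688772214
True 14.5167
```

Run:
```python
from bench import ctrl, cams
from geo import *
import cv2
l=[]
for _ in range(25):ctrl.pause(.02);l.append(ctrl.get_obs()["force"][2])
m=np.mean(l)+.225;print("dFz",m)
if m>.6:
    ctrl.open();ctrl.pause(.3)
    z=R.from_rotvec(b*np.array([np.cos(-.3),np.sin(-.3),0])).apply([0,0,-1.])
    P=place(-.3,-.001)[0]
    ctrl.move_linear(P-.06*z,max_speed=.06);ctrl.move_linear(P-.06*z+[-.08,0,.1],max_speed=.15);ctrl.pause(.5)
    print(ctrl.get_obs()["time"],ctrl.get_obs()["force"])
A=cams.read_camera("scene")["color"][235:310,335:435,::-1];B=cams.read_camera("top")["color"][210:285,365:465,::-1]
cv2.imwrite("pics/end.png",np.hstack([cv2.resize(x,None,fx=4,fy=4,interpolation=2) for x in(A,B)]))
```

```text
dFz 1.046942907434681
18.4667 [0.27433873 0.1090323  0.32493016]
```

View pics/end.png

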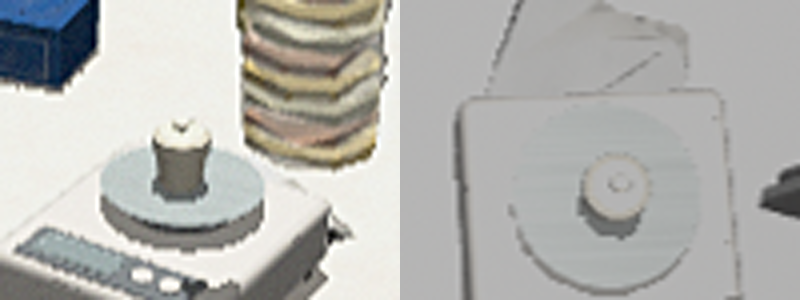

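The crucible stands upright near the pan's centre, with its foot at about (182,190) in the left crop. In the top view the lid is at (615,186), close to the pan centre at (606,199). The gripper is clear, so I'm handing in the job.

```bash
python3 -c "
from bench import ctrl, cams
print(ctrl.job_done())"
```

```text
the job is handed in; nothing more can be done
None
```

The lidded crucible stands upright near the middle of the balance pan and has been released; the grip was 20 N and the set-down pressed about 1 N, and the job is handed in, though no verdict was returned.

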